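# Sign in a sample rack and hold it up for inspection

## Task

Stand the white rack of blood tubes on the bench with its long side flush against the reading station's rail, near the middle of the rail, and leave it still there for a second so that it is read. Then lift it at least 10 cm clear of the bench and keep it in the gripper, steady and level, so that the tubes can be looked at from below: finish while holding it in the air. Keep the rack upright and all four tubes in it throughout, and do not disturb the other things on the bench.

Things in the scene. Friction and masses are not known exactly. Their poses are not given: they have to be found in the camera images.
- rack_center (a point): centre of the white sample rack, 32 mm above its underside: a narrow open box 24 (x) by 200 (y) by 64 mm tall (z up), on the bench, ten cells in a row along y. Four tubes rise 20 mm above its top; cells from y = -39 to +59 mm are empty. 0.17 to 0.29 kg in all, heavier at -y. Long walls flat, solid from 30 to 64 mm up: pinch there at mid-length. Either long side may face the rail
- rail_face (a point): middle of the flat upright face of the reading station's rail, 10 mm above the bench: a fixed aluminium bar 260 mm long (y), 20 mm tall. The face looks to -x of this frame, towards the robot; the rack goes on that side. Behind the face (+x) are 12 mm of bar, then a dark grey deck 14 mm tall, out to 67 mm
- station: the whole fixed reading station (rail and dark grey deck); origin on the bench below the middle of the rail's face, same axes as the rail
- tube0_mid (a point): blood tube with a purple cap, 13 mm diameter, 80 mm tall overall, standing loosely in the white rack's cell centred at y = -89 mm in the rack's frame; the point is half-way up (40 mm above its foot), z along the tube
- tube1_mid (a point): blood tube with a pink cap, 13 mm diameter, 80 mm tall overall, standing loosely in the white rack's cell centred at y = -69 mm in the rack's frame; the point is half-way up (40 mm above its foot), z along the tube
- tube2_mid (a point): blood tube with a purple cap, 13 mm diameter, 80 mm tall overall, standing loosely in the white rack's cell centred at y = -49 mm in the rack's frame; the point is half-way up (40 mm above its foot), z along the tube
- tube3_mid (a point): blood tube with a purple cap, 13 mm diameter, 80 mm tall overall, standing loosely in the white rack's cell centred at y = 69 mm in the rack's frame; the point is half-way up (40 mm above its foot), z along the tube
- tub: bystander: empty white plastic tub 160 by 240 (y) by 100 mm tall, origin under its centre
- blue_rack: bystander: empty blue rack 24 by 200 (y) by 64 mm tall, origin under its centre
- reagent: bystander: amber bottle, 64 mm diameter, 130 mm tall, origin under its centre
- tip_box: bystander: grey box with orange lid, 92 by 127 (y) by 65 mm tall, origin under its centre
- jar: bystander: clear jar with red cap, 60 mm diameter, 70 mm tall, origin under its centre
- marker: bystander: black marker pen, 130 (x) by 14 by 14 mm, lying, origin under its centre
Things that resemble listed ones, but are neither listed nor needed, are in the scene too. What is shaped like the part that bears rack_center but red or turquoise is not meant.

How it is judged:
By the outcome, as a careful person would: the job done as asked, in the order asked, and still so for the second after the job is handed in, while the arm keeps its last pose, push and grip.
It also fails if it takes over 45 s, if anything falls off the work surface, if the arm or the gripper's body presses on something with over 40 N, if the wrist force passes 120 N, or if a joint passes its speed limit or range.

## Robot

A 7-joint arm with a two-finger parallel gripper is mounted at the origin on the work surface. World frame = base frame: x ahead of the robot, y to its left, z up, the work surface at z = 0. Lengths are in m, angles in rad, forces in N, time in s.
With the tool pointing down it reaches from about 0.4 to 0.875 m from the base axis. Payload 19.3 kg.
Tool frame: the origin (TCP) lies midway between the tips of the shut fingers; the grasp point (between the pads) lies 19 mm behind it (bot.pinch_z is the distance from the TCP to the grasp point, in m); z points along the fingers, y is the line along which they close (so a half turn about z gives the same grasp; the last joint's range is limited). The gripper opens to 85 mm and grips with 20 to 120 N. Pads are 22 mm wide; open, the fingers measure 114 mm over their backs; the gripper's body (76 mm by 85 mm) begins 54 mm behind the grasp point. The pads swing forward as they close: fully open they stand 13 mm farther back than shut.
Start: joints at [1.109, 0.521, -0.036, 1.599, 0.021, 1.021, -0.113], TCP at [0.239, -0.578, 0.231] pointing down, gripper open.
Joint ranges: [-2.91, 2.91], [-0.3, 2.13], [-1.5, 1.42], [0.17, 2.43], [-1.26, 4.41], [0.16, 1.93], [-2.52, 2.52]. Speed limits (rad/s): [1.89, 1.89, 2.39, 2.39, 3.01, 3.01, 3.01].

## Interface

Orientations are given as [roll, pitch, yaw] about the fixed x, y, z axes, in that order (R = Rz(yaw) Ry(pitch) Rx(roll)).
In Python, from workcell import observe, viewer, bot gives the robot as it stands. The module is installed in compiled form; this text tells all that it offers.
- The arm moves only by the tool play_rows, never from a script. Its argument "motion" is a list of rows, each a list of 7 numbers: the shift along the tool's x, y, z in cm, then the turn, a rotation vector about the tool's x, y, z in rad, then the opening, from -1 (shut) to 1 (fully open), so that 0 is half open. A call has exactly 5 rows; each row is the pose to reach, as a shift and turn from the pose commanded when the call began, along the tool's axes at that moment; what a row does not reach only later rows make up. A row lasts 1/10 s, in which the tool goes at most 50 mm and 8.59 degrees, less where a joint would pass 70% of its speed; a pose out of reach is approached as far as the arm can. A call with a gripper value outside its range is refused whole. The fingers move at their own pace and stop on an object; "squeeze" is the grip in N (left out, the last holds). Time passes only in rows, so rows that repeat a pose let the fingers close, or fill a call up. It gives the time, the measured TCP pose, the force, the opening and the grip force at its end, in the units of the state.
- observe(): the state, without advancing time (a new reading comes with each control period).
- viewer.grab_frame(name): name is "scene" or "side" or "wrist"; returns (picture, depth): 400x640x3 uint8, red, green, blue; 400x640 float32, m along the optical axis (not along the pixel's ray), 0 where there is no reading.
- viewer.camera_info(name): a dict with "fx", "fy", "cx", "cy" (pixels), "R" (3x3) and "t" (3): a world point X has camera coordinates R X + t. Camera axes: x right, y down, z forward; pixel columns grow to the right and rows downward; lengths in m; the calibration is good to about 2 mm. A picture is of the moment at which its call begins: read the wrist's pose just before it. camera_info takes no time and is no camera call; for the wrist camera it gives the pose at the moment of the call.
- bot.job_done(): hands the job in; it is judged then, once.
The state is a dict: "clock": time; "qpos": joint angles; "qd": joint speeds; "joint_efforts": joint torques, N m; "position": TCP position; "tool_rot": TCP orientation; "force": force on the tool from outside, world axes, zero at the start; "moment": the same for the moment, N m; "grip_width": finger opening in m; "finger_force": force on a finger pad.
Only numpy, scipy, OpenCV 4.12 (cv2) and the standard library are available. Lean on these libraries where they do the work, as an engineer would, in place of code of your own. Each camera call takes 0.05 s, during which the arm holds its last target. There are 200 camera calls.

## Working session

There is one attempt and no reset: what is moved stays moved. The work goes in short steps, Python scripts to look and compute and a tool call to move; the robot and the scene stay as the last step left them, time stands still between calls to the robot, and variables do not carry over. Pictures are saved under pics/ and viewed, at most 10 in all, crops included, and the job is handed in when it is done.

Besides the shell and the picture viewer there is one more tool, called after "Call:" as a command line: name --pt "numbers of a row" for each row, then --argument value for the rest. play_rows: Moves the arm, as the interface text tells. Its arguments: {"type":"object","properties":{"motion":{"type":"array"},"squeeze":{"type":"number"}},"required":["motion"]}

```bash
mkdir -p pics; cat > h.py <<'E'
import numpy as np, cv2
from workcell import observe, viewer, bot
def grab(n,save=None):
    ci=viewer.camera_info(n); p,d=viewer.grab_frame(n)
    if save: cv2.imwrite('pics/'+save,p[:,:,::-1])
    return p,d,ci
def cloud(d,ci):
    v,u=np.mgrid[:d.shape[0],:d.shape[1]]
    c=np.stack([(u-ci['cx'])/ci['fx']*d,(v-ci['cy'])/ci['fy']*d,d],-1)
    return (c-np.array(ci['t']).ravel())@np.array(ci['R'])
E
python3 - <<'E'
from h import *
for n in('scene','side'):
    p,d,ci=grab(n,n+'0.png'); np.savez(n+'0.npz',p=p,d=d,**{k:np.array(v) for k,v in ci.items()})
    print(n,ci)
s=observe();print(s['clock'],s['position'],s['tool_rot'],s['qpos'])
E
```

```text
scene {'fx': 366.2215004680769, 'fy': 366.2215004680769, 'cx': 312.42749158790645, 'cy': 202.16046578507593, 'R': array([[ 0.83813972,  0.54538742,  0.00862448],
       [ 0.38918407, -0.58686185, -0.71002038],
       [-0.3821748 ,  0.59845279, -0.70412832]]), 't': array([-0.46199976, -0.16139204,  1.3978477 ])}
side {'fx': 476.1964402802194, 'fy': 476.1964402802194, 'cx': 319.91983406175746, 'cy': 199.4221031694347, 'R': array([[-0.99451809, -0.10436164, -0.00651291],
       [-0.07407513,  0.74712433, -0.6605438 ],
       [ 0.07380139, -0.65644031, -0.75075926]]), 't': array([0.55229934, 0.07766966, 1.73197764])}
0.1 [ 0.238506   -0.57739653  0.23080098] [-3.14060823e+00  9.30793321e-05  3.91752542e-01] [ 1.10877829  0.52195019 -0.03628384  1.59991031  0.0212037   1.02110576
 -0.11281797]
```

View pics/scene0.png

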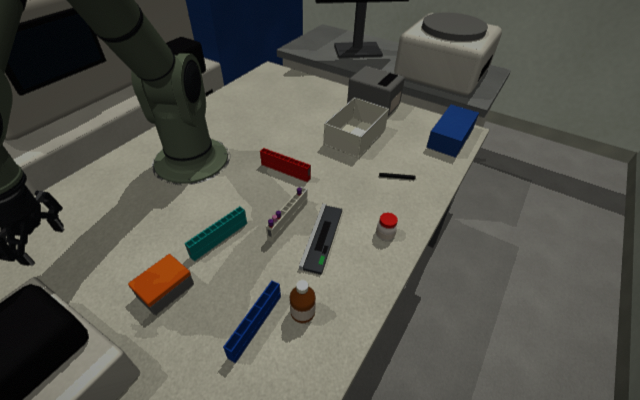

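View pics/side0.png

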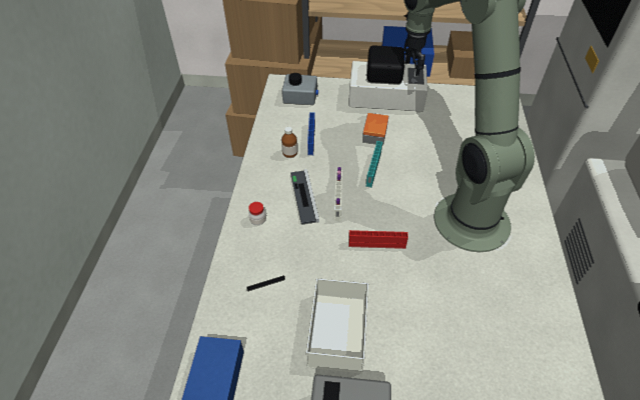

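The scene view shows the white rack at about (287,212) and the station at (322,240). In the side view they are at (338,192) and (303,197). Other racks are red, teal and blue.

```bash
python3 - <<'E'
from h import *
for n,rb,sb in(('scene',(255,180,315,245),(295,200,350,280)),('side',(328,160,348,222),(285,165,322,228))):
    z=np.load(n+'0.npz'); P=cloud(z['d'],z); img=z['p'].astype(int)
    u0,v0,u1,v1=rb; Q=P[v0:v1,u0:u1].reshape(-1,3); C=img[v0:v1,u0:u1].reshape(-1,3)
    m=(Q[:,2]>.055)&(Q[:,2]<.072); q=Q[m]
    (c,sz,a)=cv2.minAreaRect(q[:,:2].astype(np.float32)); print(n,'rack',c,sz,a,np.median(q[:,2]),len(q))
    m=(Q[:,2]>.076)&(Q[:,2]<.1); print(' caps',np.round(np.c_[Q[m],C[m]][::4],3).tolist())
    u0,v0,u1,v1=sb; Q=P[v0:v1,u0:u1].reshape(-1,3); C=img[v0:v1,u0:u1].reshape(-1,3)
    m=(Q[:,2]>.009)&(Q[:,2]<.026)&(C.max(1)<110); m2=(Q[:,2]>.016)&(Q[:,2]<.026)&(Q[:,0]>.4)
    for k in(m,m2):
        q=Q[k]; print(' st',cv2.minAreaRect(q[:,:2].astype(np.float32)),np.median(q[:,2]),len(q))
    cv2.imwrite('pics/%sc.png'%n,cv2.resize(z['p'][165:285,250:350,::-1],None,fx=5,fy=5,interpolation=cv2.INTER_CUBIC))
E
```

```text
scene rack (0.49244779348373413, -0.05382046103477478) (0.027809791266918182, 0.20151890814304352) 2.515666961669922 0.06341275913173083 337
 caps [[0.482, 0.016, 0.087, 92.0, 72.0, 93.0], [0.485, 0.011, 0.088, 58.0, 34.0, 68.0], [0.494, 0.02, 0.086, 63.0, 48.0, 64.0], [0.495, 0.013, 0.087, 44.0, 19.0, 57.0], [0.494, 0.015, 0.081, 33.0, 15.0, 41.0], [0.494, 0.009, 0.081, 31.0, 12.0, 41.0], [0.493, -0.1, 0.088, 60.0, 30.0, 76.0], [0.493, -0.099, 0.083, 59.0, 24.0, 76.0], [0.493, -0.104, 0.084, 51.0, 20.0, 66.0], [0.493, -0.11, 0.084, 54.0, 32.0, 51.0], [0.502, -0.102, 0.082, 37.0, 27.0, 41.0], [0.491, -0.108, 0.078, 97.0, 56.0, 80.0], [0.502, -0.103, 0.079, 36.0, 24.0, 39.0], [0.498, -0.12, 0.088, 139.0, 85.0, 110.0], [0.5, -0.105, 0.076, 28.0, 8.0, 37.0], [0.499, -0.122, 0.085, 131.0, 80.0, 103.0], [0.499, -0.127, 0.086, 110.0, 67.0, 87.0], [0.491, -0.136, 0.085, 75.0, 50.0, 84.0], [0.499, -0.128, 0.082, 77.0, 46.0, 59.0], [0.492, -0.142, 0.086, 58.0, 26.0, 74.0], [0.497, -0.13, 0.079, 56.0, 31.0, 50.0], [0.495, -0.145, 0.087, 58.0, 23.0, 75.0], [0.493, -0.148, 0.084, 60.0, 46.0, 61.
[... 808 characters left out ...]
, [0.495, -0.114, 0.088, 173.0, 121.0, 150.0], [0.491, -0.118, 0.08, 128.0, 99.0, 115.0], [0.491, -0.115, 0.077, 104.0, 81.0, 103.0], [0.491, -0.108, 0.078, 95.0, 72.0, 107.0], [0.49, -0.099, 0.083, 84.0, 63.0, 99.0], [0.496, 0.011, 0.082, 153.0, 148.0, 149.0], [0.492, 0.019, 0.086, 85.0, 47.0, 108.0], [0.491, 0.023, 0.086, 86.0, 45.0, 112.0], [0.491, 0.021, 0.078, 66.0, 35.0, 85.0], [0.491, 0.024, 0.076, 60.0, 32.0, 79.0]]
 st ((0.6285080909729004, -0.05056111514568329), (0.05643042176961899, 0.2629629373550415), 17.7206974029541) 0.014149508563701688 668
 st ((0.6238352060317993, -0.05356095731258392), (0.06641317903995514, 0.26061323285102844), 17.140289306640625) 0.018421941608281034 355
```

View pics/scenec.png

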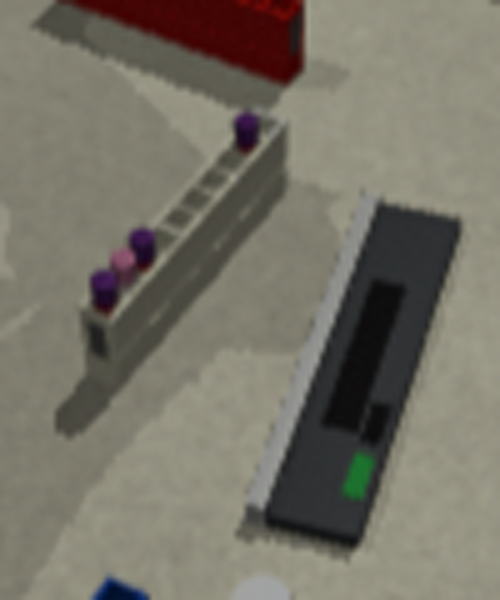

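The crop shows three tubes at the rack's -y end and one at its +y end. The rail is the light strip on the station's robot-facing side. Rack ≈ (0.493, -0.052) at yaw 0.047, rail face ≈ (0.592, -0.063) at yaw 0.30. I'll move to a hover above the rack.

Call:
play_rows --pt "4.4 -3.9 0 0 0 -0.12 1" --pt "8.8 -7.8 0 0 0 -0.24 1" --pt "13 -11.6 0 0 0 -0.36 1" --pt "16.5 -14.7 0 0 0 -0.48 1" --pt "20 -17.8 0 0 0 -0.6 1"

```text
clock: 0.6
position: [0.3481, -0.3508, 0.2313]
tool_rot: [-3.142, 0.0, 0.997]
force: [0.9, -0.5, -0.2]
grip_width: 0.0858
finger_force: 0.0
```

```bash
cat >> h.py <<'E'
from scipy.spatial.transform import Rotation as Ro
def delta(pos,yaw):
    s=observe(); R=Ro.from_euler('xyz',s['tool_rot'])
    D=R.inv()*Ro.from_euler('xyz',[np.pi,0,yaw])
    print('t',s['clock'],'tcp',np.round(s['position'],4),'rot',np.round(s['tool_rot'],4),'F',np.round(s['force'],1),'w',s['grip_width'])
    print('cm',np.round(R.inv().apply(np.array(pos)-s['position'])*100,2),'rv',np.round(D.as_rotvec(),3))
E
python3 -c "
from h import *
delta([.493,-.052,.231],1.618); print(observe()['qpos'])"
```

```text
t 0.6 tcp [ 0.3481 -0.3508  0.2313] rot [-3.1415e+00  2.0000e-04  9.9670e-01] F [ 0.9 -0.5 -0.2] w 0.08575577030483765
cm [ 3.296e+01 -4.060e+00  2.000e-02] rv [-0.     0.    -0.621]
[ 0.86890897  0.32292675 -0.24956483  1.92757052  0.10025445  0.90292977
 -0.0045984 ]
```

Call:
play_rows --pt "4.4 -0.5 0 0 0 -0.085 1" --pt "8.8 -1.1 0 0 0 -0.17 1" --pt "13.2 -1.6 0 0 0 -0.25 1" --pt "17.6 -2.1 0 0 0 -0.335 1" --pt "22 -2.7 0 0 0 -0.42 1"

```text
clock: 1.1
position: [0.4459, -0.1522, 0.2313]
tool_rot: [3.142, 0.0, 1.415]
force: [1.3, -0.8, 0.1]
grip_width: 0.0854
finger_force: 0.0
```

```bash
python3 -c "
from h import *
delta([.493,-.052,.231],1.618); print(observe()['qpos'])"
```

```text
t 1.1 tcp [ 0.4459 -0.1522  0.2313] rot [3.1416e+00 1.0000e-04 1.4150e+00] F [ 1.3 -0.8  0.1] w 0.08537816851640949
cm [10.63  3.09  0.03] rv [ 0.     0.    -0.203]
[ 0.55968016  0.30235597 -0.43608422  1.97419679  0.16165643  0.8982471
 -0.11591253]
```

Call:
play_rows --pt "3.5 1.0 0 0 0 -0.068 1" --pt "7.0 2.0 0 0 0 -0.135 1" --pt "10.6 3.1 0 0 0 -0.203 1" --pt "10.6 3.1 0 0 0 -0.203 1" --pt "10.6 3.1 0 0 0 -0.203 1"

```text
clock: 1.6
position: [0.4928, -0.0536, 0.231]
tool_rot: [-3.141, -0.0, 1.616]
force: [-0.4, 0.2, -0.0]
grip_width: 0.0853
finger_force: 0.0
```

```bash
python3 - <<'E'
from h import *
p,d,ci=grab('wrist','w1.png'); P=cloud(d,ci); np.savez('w1.npz',P=P,p=p)
m=(P[...,2]>.058)&(P[...,2]<.070)&(abs(P[...,0]-.493)<.04)&(abs(P[...,1]+.05)<.13)
q=P[m]; print(cv2.minAreaRect(q[:,:2].astype(np.float32)),np.median(q[:,2]),len(q))
m=(P[...,2]>.0165)&(P[...,2]<.024)&(P[...,0]>.53)
q=P[m]; print(len(q)); 
if len(q)>20: print(cv2.minAreaRect(q[:,:2].astype(np.float32)),np.median(q[:,2]))
delta([.493,-.052,.03],1.618)
E
```

```text
((0.4919317364692688, -0.05159983038902283), (0.024006115272641182, 0.20050764083862305), 2.924522876739502) 0.06380115022347783 1803
2481
((0.6944923400878906, -0.130274698138237), (0.22121524810791016, 0.43017667531967163), 9.047577857971191) 0.019820403482923035
t 1.65 tcp [ 0.4926 -0.0545  0.231 ] rot [-3.1408e+00  2.0000e-04  1.6142e+00] F [0.7 0.6 0.5] w 0.0850396278162303
cm [ 0.25  0.07 20.1 ] rv [-0.001  0.    -0.004]
```

View pics/w1.png

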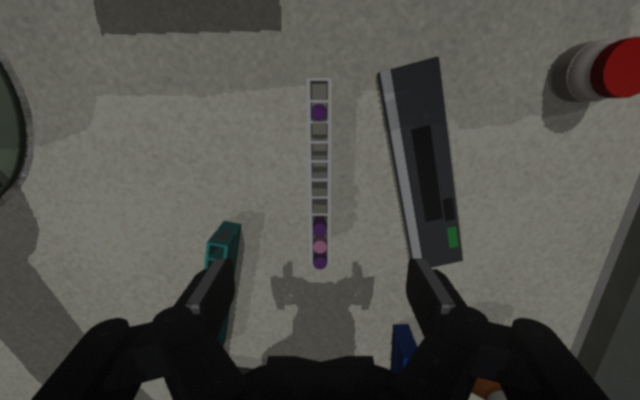

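The wrist view shows the rack centred between the fingers, from (319,80) to (320,268). The rail strip runs from (380,72) to (414,264), and the fingers have free space on both sides of the rack. I'll measure the rail from this same picture.

```bash
python3 - <<'E'
from h import *
z=np.load('w1.npz');P=z['P']
s=P[50:280,365:470].reshape(-1,3); m=(s[:,2]>.010)&(s[:,2]<.026)
q=s[m]; r=cv2.minAreaRect(q[:,:2].astype(np.float32)); print(r)
L=[]
for v in range(80,256):
    row=P[v,365:440]; k=np.where(row[:,2]>.0165)[0]
    if len(k): L.append(row[k[0]])
L=np.array(L); a=np.polyfit(L[:,1],L[:,0],1)
res=L[:,0]-np.polyval(a,L[:,1]); g=abs(res)<.003; a=np.polyfit(L[g,1],L[g,0],1)
print('yaw',-np.arctan(a[0]),g.sum(),len(g),'face x at y=-.063',np.polyval(a,-.063),L[g,2].mean(), res[g].std(), L[g,1].min(),L[g,1].max())
delta([.4925,-.0518,.031],1.622)
E
```

```text
((0.6217049956321716, -0.054165974259376526), (0.06768402457237244, 0.2599146068096161), 17.016216278076172)
yaw 0.3000139316447373 41 176 face x at y=-.063 0.5894730912910009 0.0190960432234805 0.0017062939230369704 -0.12982600583167994 -0.0651263231320732
t 1.65 tcp [ 0.4926 -0.0545  0.231 ] rot [-3.1408e+00  2.0000e-04  1.6142e+00] F [0.7 0.6 0.5] w 0.0850396278162303
cm [ 0.28  0.02 20.  ] rv [-0.001  0.    -0.008]
```

Call:
play_rows --pt "0.3 0 3 0 0 -0.008 1" --pt "0.3 0 7 0 0 -0.008 1" --pt "0.3 0 11 0 0 -0.008 1" --pt "0.3 0 14 0 0 -0.008 1" --pt "0.3 0 15.5 0 0 -0.008 1"

```text
clock: 2.15
position: [0.4912, -0.0523, 0.0739]
tool_rot: [-3.138, 0.0, 1.621]
force: [0.6, 0.4, 0.8]
grip_width: 0.0852
finger_force: 0.0
```

```bash
python3 -c "
from h import *
delta([.4922,-.0518,.031],1.622)"
```

```text
t 2.15 tcp [ 0.4912 -0.0523  0.0739] rot [-3.1384e+00  1.0000e-04  1.6207e+00] F [0.6 0.4 0.8] w 0.08521037135842098
cm [0.05 0.12 4.29] rv [-0.003  0.    -0.001]
```

Call:
play_rows --pt "0 0.1 1 0 0 0 1" --pt "0 0.1 2.2 0 0 0 1" --pt "0 0.1 3.4 0 0 0 1" --pt "0 0.1 4.3 0 0 0 1" --pt "0 0.1 4.3 0 0 0 1"

```text
clock: 2.65
position: [0.4934, -0.051, 0.0324]
tool_rot: [-3.14, -0.0, 1.623]
force: [0.3, 0.6, -1.0]
grip_width: 0.0856
finger_force: 0.0
```

Call:
play_rows --pt "0 0 0 0 0 0 0.3" --pt "0 0 0 0 0 0 0" --pt "0 0 0 0 0 0 -0.2" --pt "0 0 0 0 0 0 -0.35" --pt "0 0 0 0 0 0 -0.5" --squeeze 40

```text
clock: 3.15
position: [0.4939, -0.0511, 0.0335]
tool_rot: [3.141, 0.0, 1.623]
force: [-0.1, 0.1, 3.8]
grip_width: 0.0234
finger_force: 41.5
```

Call:
play_rows --pt "0 0 0 0 0 0 -1" --pt "0 0 0 0 0 0 -1" --pt "0 0 0 0 0 0 -1" --pt "0 0 0 0 0 0 -1" --pt "0 0 0 0 0 0 -1" --squeeze 50

```text
clock: 3.65
position: [0.4939, -0.0511, 0.0336]
tool_rot: [3.141, 0.0, 1.623]
force: [-0.7, 0.7, 6.5]
grip_width: 0.0235
finger_force: 48.7
```

```bash
python3 -c "
from h import *
delta([.4922,-.0518,.091],1.622);print(observe()['finger_force'])"
```

```text
t 3.65 tcp [ 0.4939 -0.0511  0.0336] rot [3.1413e+00 2.0000e-04 1.6228e+00] F [-0.7  0.7  6.5] w 0.02348672452897124
cm [-0.06 -0.17 -5.74] rv [0.    0.    0.001]
48.67731213569641
```

Gripped (23.5 mm wide, 49 N). I'll lift it gently.

Call:
play_rows --pt "0 0 -0.3 0 0 0 -1" --pt "0 0 -0.9 0 0 0 -1" --pt "0 0 -1.7 0 0 0 -1" --pt "0 0 -2.5 0 0 0 -1" --pt "0 0 -3.0 0 0 0 -1" --squeeze 60

```text
clock: 4.15
position: [0.4941, -0.0511, 0.0644]
tool_rot: [3.141, 0.0, 1.623]
force: [0.1, 0.8, -2.2]
grip_width: 0.0231
finger_force: 58.8
```

Call:
play_rows --pt "-0.2 0.5 0 0 0 -0.02 -1" --pt "-0.6 1.4 0 0 0 -0.06 -1" --pt "-1.1 2.4 0 0 0 -0.1 -1" --pt "-1.6 3.4 0 0 0 -0.14 -1" --pt "-2.0 4.3 0 0 0 -0.18 -1"

```text
clock: 4.65
position: [0.5385, -0.0692, 0.0631]
tool_rot: [-3.142, -0.0, 1.805]
force: [0.4, 0.4, -2.7]
grip_width: 0.0231
finger_force: 58.8
```

Call:
play_rows --pt "-0.3 0.6 0 0 0 -0.03 -1" --pt "-0.3 1.2 0 0 0 -0.055 -1" --pt "-0.3 1.4 0 0 0 -0.068 -1" --pt "-0.3 1.4 0 0 0 -0.068 -1" --pt "-0.3 1.4 0 0 0 -0.068 -1"

```text
clock: 5.15
position: [0.5518, -0.0683, 0.0632]
tool_rot: [-3.141, -0.0, 1.871]
force: [-0.4, 0.1, -1.5]
grip_width: 0.0234
finger_force: 58.9
```

```bash
cat > look.py <<'E'
from h import *
import sys
p,d,ci=grab('wrist',sys.argv[1]); P=cloud(d,ci)
def edge(lo,hi,c0,c1):
    L=[]
    for v in range(40,300):
        row=P[v,c0:c1]; k=np.where((row[:,2]>lo)&(row[:,2]<hi))[0]
        if len(k): L.append(row[k])
    return np.concatenate(L)
z0=observe()['position'][2]-.0336
c=observe()['position']
m=(abs(P[...,2]-(.064+z0))<.007)&(np.hypot(P[...,0]-c[0],P[...,1]-c[1])<.13)
q=P[m];print('rack',cv2.minAreaRect(q[:,:2].astype(np.float32)),np.median(q[:,2]),len(q))
s=P[20:300,340:520].reshape(-1,3); m=(s[:,2]>.009)&(s[:,2]<.026)
q=s[m]; print('st',cv2.minAreaRect(q[:,:2].astype(np.float32)),len(q))
delta([.554,-.075,.0636],1.8695)
E
python3 look.py w2.png
```

```text
rack ((0.5459626317024231, -0.038760051131248474), (0.049811527132987976, 0.1403290033340454), 8.943799018859863) 0.09339200339345596 10208
st ((0.6101329326629639, -0.018029674887657166), (0.06752967089414597, 0.18438610434532166), 16.887357711791992) 28041
t 5.2 tcp [ 0.5518 -0.0683  0.0633] rot [-3.1413 -0.      1.8707] F [ 1.  -0.1 -0.8] w 0.023301261203192227
cm [-0.7   0.01 -0.03] rv [-0.    -0.     0.001]
```

View pics/w2.png

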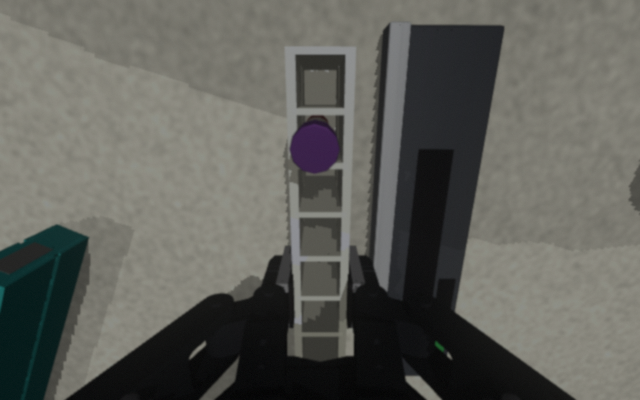

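The wrist view shows the rack at (285–355, 50), parallel to the rail strip at (390, 30–300). The tube is still seated, and the gap to the rail is about 25 mm. I'll close to about 4 mm, lower, then slide it against the rail.

Call:
play_rows --pt "-0.2 0.4 0 0 0 0 -1" --pt "-0.5 1.0 0 0 0 0 -1" --pt "-0.7 1.7 0 0 0 0 -1" --pt "-0.7 2.1 0 0 0 0 -1" --pt "-0.7 2.1 0 0 0 0 -1"

```text
clock: 5.7
position: [0.5748, -0.0685, 0.0632]
tool_rot: [3.141, -0.0, 1.871]
force: [-0.1, -0.0, -1.9]
grip_width: 0.0233
finger_force: 58.9
```

Call:
play_rows --pt "0 0 0.5 0 0 0 -1" --pt "0 0 1.3 0 0 0 -1" --pt "0 0 2.1 0 0 0 -1" --pt "0 0 2.6 0 0 0 -1" --pt "0 0 2.8 0 0 0 -1"

```text
clock: 6.2
position: [0.5738, -0.0688, 0.0344]
tool_rot: [-3.141, -0.0, 1.871]
force: [-0.4, 0.5, -2.1]
grip_width: 0.0231
finger_force: 58.9
```

```bash
python3 -c "
from h import *
delta([.5780,-.0675,.0336],1.867)"
```

```text
t 6.2 tcp [ 0.5738 -0.0688  0.0344] rot [-3.1406e+00 -5.0000e-04  1.8708e+00] F [-0.4  0.5 -2.1] w 0.023119871731023776
cm [0.   0.44 0.08] rv [-0.001 -0.     0.004]
```

Slowly slide in at light bench contact, watching the force.

Call:
play_rows --pt "0 0.1 0.05 0 0 0 -1" --pt "0 0.2 0.08 0 0 0 -1" --pt "0 0.3 0.08 0 0 0 -1" --pt "0 0.4 0.08 0 0 0 -1" --pt "0 0.4 0.08 0 0 0 -1"

```text
clock: 6.7
position: [0.5779, -0.0678, 0.0346]
tool_rot: [-3.141, 0.0, 1.87]
force: [-2.1, -0.9, -0.9]
grip_width: 0.0232
finger_force: 59.1
```

Call:
play_rows --pt "0 0.1 0 0 0 0 -1" --pt "0 0.2 0 0 0 0 -1" --pt "0 0.2 0 0 0 0 -1" --pt "0 0.2 0 0 0 0 -1" --pt "0 0.2 0 0 0 0 -1"

```text
clock: 7.2
position: [0.5782, -0.0678, 0.0342]
tool_rot: [-3.138, -0.0, 1.87]
force: [-11.6, -1.8, 3.9]
grip_width: 0.0233
finger_force: 59.9
```

```bash
python3 -c "
from h import *
delta([.5780,-.0675,.0336],1.867);print(observe()['moment'])"
```

```text
t 7.2 tcp [ 0.5782 -0.0678  0.0342] rot [-3.1379e+00 -1.0000e-04  1.8701e+00] F [-11.6  -1.8   3.9] w 0.023346289504418253
cm [ 0.04 -0.01  0.06] rv [-0.004 -0.     0.003]
[-0.54722124  2.52845428 -0.33467105]
```

Contact with the rail at about 12 N. Press down very slightly and release, leaving it free-standing.

Call:
play_rows --pt "0 0 0.05 0 0 0 -1" --pt "0 0 0.05 0 0 0 -0.4" --pt "0 0 0 0 0 0 -0.2" --pt "0 0 0 0 0 0 0" --pt "0 0 0 0 0 0 0"

```text
clock: 7.7
position: [0.5804, -0.067, 0.0347]
tool_rot: [3.141, 0.0, 1.871]
force: [-0.4, 0.4, 0.3]
grip_width: 0.0428
finger_force: 0.0
```

```bash
python3 look.py w3.png
```

```text
rack ((0.5657625794410706, -0.04074417054653168), (0.0673588290810585, 0.13910330832004547), 32.90383529663086) 0.06382819916417438 10121
st ((0.6102999448776245, -0.01662309467792511), (0.0669628158211708, 0.15831592679023743), 17.407676696777344) 30078
t 7.75 tcp [ 0.5803 -0.067   0.0347] rot [3.1409e+00 1.0000e-04 1.8709e+00] F [-0.5 -0.  -0.5] w 0.04267453926522592
cm [ 0.02 -2.75 -2.9 ] rv [0.001 0.    0.001]
```

View pics/w3.png

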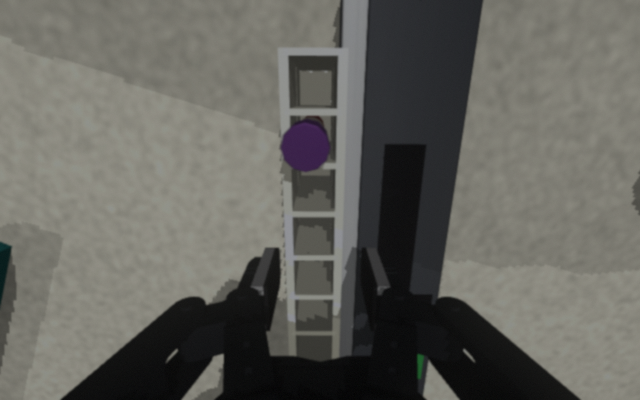

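The picture shows the free-standing rack with its right wall at about (347,50)–(338,330), up against the rail edge at x≈342. I'll check the gap numerically while the 1 s dwell passes.

```bash
python3 - <<'E'
from h import *
p,d,ci=grab('wrist'); P=cloud(d,ci)
yaw=.298; n=np.array([np.cos(yaw),np.sin(yaw)]); t=np.array([-n[1],n[0]]); f=np.array([.5895,-.064])
def nt(q): return (q[:,:2]-f)@n,(q[:,:2]-f)@t
# rail face where not hidden (above rack end)
for v in (5,15,25,35):
    k=np.where((P[v,300:420,2]>.017)&(P[v,300:420,2]<.023))[0]
    if len(k): a,b=nt(P[v,300+k]); print('rail',v,a.min(),b.mean())
for v in (75,95,130,180,230):
    q=P[v,270:370]; k=np.where((q[:,2]>.061)&(q[:,2]<.067))[0]
    a,b=nt(q[k]); print('rack',v,a.min(),a.max(),b.mean())
s=P[46:52,270:370].reshape(-1,3); s=s[abs(s[:,2]-.064)<.003]; print('rack end t',nt(s)[1].max())
E
```

```text
rail 5 0.00024261728921646692 0.12258546081932119
rail 15 5.141270851328865e-05 0.11873390988312461
rail 25 4.555684311835155e-05 0.11462673769299651
rail 35 9.157789465332932e-05 0.11054349714613831
rack 75 -0.024030626678105595 -0.00030052629300231947 0.0902816532072804
rack 95 -0.024359165925409227 -0.00044479056253997703 0.08372953882618188
rack 130 -0.024152938884147487 -0.0005949941711244337 0.0715673400959184
rack 180 -0.02439138744997576 -0.0009208351318077154 0.052641400894045544
rack 230 -0.02446683752372817 -0.0005883160602407208 0.031380622673660014
rack end t 0.0992295730350467
```

Call:
play_rows --pt "0 0 0 0 0 0 0" --pt "0 0 0 0 0 0 0" --pt "0 0 0 0 0 0 0" --pt "0 0 0 0 0 0 0" --pt "0 0 0 0 0 0 0"

```text
clock: 8.3
position: [0.58, -0.0672, 0.0345]
tool_rot: [3.142, -0.0, 1.871]
force: [0.2, 0.5, -0.2]
grip_width: 0.0424
finger_force: 0.0
```

The rack is flush within measurement error (about 0.5 mm) and centred on the rail within about 1 mm. I'll dwell for another second, recentring the gripper by -2 mm, then regrip.

Call:
play_rows --pt "0 0 0 0 0 0 0" --pt "0 0 0 0 0 0 0" --pt "0 0 0 0 0 0 0" --pt "0 0 0 0 0 0 0" --pt "0 0 0 0 0 0 0"

```text
clock: 8.8
position: [0.5799, -0.0671, 0.0345]
tool_rot: [-3.142, -0.0, 1.871]
force: [-0.2, -0.5, 0.2]
grip_width: 0.0424
finger_force: 0.0
```

Call:
play_rows --pt "0 -0.1 0 0 0 0 0" --pt "0 -0.23 0 0 0 0 0" --pt "0 -0.23 0 0 0 0 0" --pt "0 -0.23 0 0 0 0 0" --pt "0 -0.23 0 0 0 0 0"

```text
clock: 9.3
position: [0.5778, -0.0678, 0.0345]
tool_rot: [-3.142, -0.0, 1.871]
force: [1.0, 0.2, -0.2]
grip_width: 0.0428
finger_force: 0.0
```

```bash
python3 -c "
from h import *
delta([.5779,-.0678,.0336],1.87)
s=observe();print((s['position'][:2]-np.array([.5895,-.064]))@[.9559,.2936])"
```

```text
t 9.3 tcp [ 0.5778 -0.0678  0.0345] rot [-3.1416 -0.      1.8707] F [ 1.   0.2 -0.2] w 0.0428088949823342
cm [-0.    0.01  0.09] rv [-0.    -0.     0.001]
-0.012346599352076722
```

Call:
play_rows --pt "0 0 0 0 0 0 -0.2" --pt "0 0 0 0 0 0 -0.3" --pt "0 0 0 0 0 0 -0.36" --pt "0 0 0 0 0 0 -0.42" --pt "0 0 0 0 0 0 -0.5" --squeeze 40

```text
clock: 9.8
position: [0.5778, -0.0678, 0.0346]
tool_rot: [3.142, 0.0, 1.871]
force: [-1.9, -0.3, 3.4]
grip_width: 0.0233
finger_force: 39.9
```

Call:
play_rows --pt "0 0 0 0 0 0 -1" --pt "0 0 0 0 0 0 -1" --pt "0 0 0 0 0 0 -1" --pt "0 0 0 0 0 0 -1" --pt "0 0 0 0 0 0 -1" --squeeze 60

```text
clock: 10.3
position: [0.5778, -0.0678, 0.0347]
tool_rot: [3.141, 0.0, 1.871]
force: [-1.2, -0.4, 5.6]
grip_width: 0.0234
finger_force: 58.9
```

Call:
play_rows --pt "0 0 -0.2 0 0 0 -1" --pt "0 -0.1 -0.6 0 0 0 -1" --pt "0 -0.3 -1.2 0 0 0 -1" --pt "0 -0.6 -2.0 0 0 0 -1" --pt "0 -1.0 -3.0 0 0 0 -1"

```text
clock: 10.8
position: [0.5679, -0.0708, 0.0652]
tool_rot: [-3.141, -0.0, 1.871]
force: [-0.2, 1.5, -1.2]
grip_width: 0.023
finger_force: 58.8
```

Call:
play_rows --pt "0 0 -1.2 0 0 0 -1" --pt "0 0 -2.6 0 0 0 -1" --pt "0 0 -4.0 0 0 0 -1" --pt "0 0 -5.4 0 0 0 -1" --pt "0 0 -6.8 0 0 0 -1"

```text
clock: 11.3
position: [0.5683, -0.0707, 0.1339]
tool_rot: [3.141, 0.0, 1.871]
force: [-1.1, 0.4, -1.5]
grip_width: 0.0232
finger_force: 58.9
```

Call:
play_rows --pt "0 0 -1.2 0 0 0 -1" --pt "0 0 -2.4 0 0 0 -1" --pt "0 0 -3.4 0 0 0 -1" --pt "0 0 -4.0 0 0 0 -1" --pt "0 0 -4.2 0 0 0 -1"

```text
clock: 11.8
position: [0.5684, -0.0708, 0.1751]
tool_rot: [3.141, 0.0, 1.871]
force: [0.9, -0.8, -2.0]
grip_width: 0.0232
finger_force: 58.9
```

Call:
play_rows --pt "0 0 0 0 0 0 -1" --pt "0 0 0 0 0 0 -1" --pt "0 0 0 0 0 0 -1" --pt "0 0 0 0 0 0 -1" --pt "0 0 0 0 0 0 -1"

```text
clock: 12.3
position: [0.5681, -0.0707, 0.1743]
tool_rot: [-3.141, -0.0, 1.871]
force: [0.4, 0.1, -2.2]
grip_width: 0.0233
finger_force: 58.9
```

```bash
python3 - <<'E'
from h import *
delta([.57,-.07,.17],1.87); s=observe();print(s['finger_force'],np.abs(s['qd']).max())
p,d,ci=grab('scene')
a=cv2.resize(p[100:300,200:400,::-1],None,fx=2.5,fy=2.5)
p2,d2,c2=grab('side'); b=cv2.resize(p2[90:250,240:400,::-1],(500,500))
c=np.hstack([a,b]); cv2.imwrite('pics/fin.png',cv2.resize(c,(800,400)))
P=cloud(d2,c2); m=(P[...,2]>.185)&(P[...,2]<.205)&(abs(P[...,0]-.57)<.06)&(abs(P[...,1]+.07)<.13)
q=P[m]
t=(q[:,:2]-[.57,-.07])@[-.294,.956]
for lo,hi in((-.11,-.095),(-.04,-.02),(.02,.06),(.09,.11)):
    k=(t>lo)&(t<hi); print(lo,k.sum(),q[k,2].mean() if k.any() else 0)
E
```

```text
t 12.3 tcp [ 0.5681 -0.0707  0.1743] rot [-3.1413e+00 -2.0000e-04  1.8708e+00] F [ 0.4  0.1 -2.2] w 0.023329808142236397
cm [0.02 0.2  0.43] rv [-0.    -0.     0.001]
58.87289106845856 0.0017234797957837516
-0.11 0 0
-0.04 18 0.19642269207544294
0.02 43 0.1977119433838295
0.09 35 0.19491869664807215
```

View pics/fin.png

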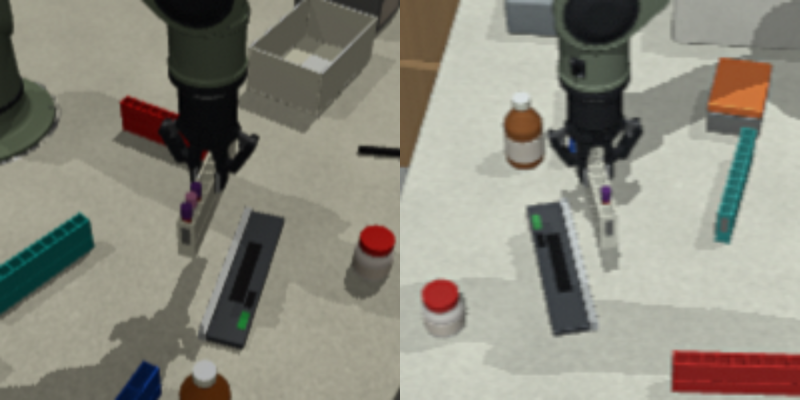

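The picture shows the rack held aloft. Three tubes are visible at its -y end (left view, about (190,200)) and the fourth at the +y end (right view, (605,195)), with nothing else disturbed. I'll check that it is level, then hand in.

```bash
python3 - <<'E'
from h import *
for cam,rngs in(('scene',((-.1,-.09),(-.06,-.04))),('side',((.03,.05),(.08,.098))),('wrist',((.03,.05),(.08,.098)))):
    p,d,ci=grab(cam); P=cloud(d,ci); q=P.reshape(-1,3); C=p.reshape(-1,3).astype(int)
    t=(q[:,:2]-[.568,-.0707])@[-.294,.956]; n=(q[:,:2]-[.568,-.0707])@[.956,.294]
    for lo,hi in rngs:
        k=(t>lo)&(t<hi)&(abs(n)<.014)&(q[:,2]>.15)&(q[:,2]<.24)&(C.max(1)-C.min(1)<25)
        print(cam,lo,k.sum(),np.percentile(q[k,2],[50,80,95]).round(4) if k.any() else 0)
s=observe();print(s['position'],s['moment'])
E
```

```text
scene -0.1 53 [0.196  0.2063 0.2215]
scene -0.06 60 [0.1952 0.2076 0.2249]
side 0.03 19 [0.1985 0.2019 0.2035]
side 0.08 58 [0.1891 0.2    0.2059]
wrist 0.03 2575 [0.1989 0.2038 0.2044]
wrist 0.08 2567 [0.2027 0.204  0.2047]
[ 0.56821162 -0.070761    0.17450085] [-0.01345375 -0.01416763 -0.02407221]
```

Level (0.204 m at both positions along the top), steady, underside about 14 cm up. Handing in.

```bash
python3 -c "
from h import *
print(bot.job_done())"
```

```text
the job is handed in; nothing more can be done
None
```

The job is handed in: the rack stood free against the middle of the rail (within about 0.5 mm of flush) for about 1.5 s, and is now held level and steady with its underside about 14 cm above the bench and all four tubes in it.

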